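# Roll the thick roller onto the inspection line

## Robot

A 6-joint arm with a two-finger parallel gripper is mounted at the origin on the work surface. World frame = base frame: x ahead of the robot, y to its left, z up, the work surface at z = 0. Lengths are in mm, angles in degrees, forces in N, time in s.
With the tool pointing down it reaches from about 300 to 850 mm from the base axis. Payload 4.2 kg.
Tool frame: the origin (TCP) lies midway between the tips of the shut fingers; the grasp point (between the pads) lies 19 mm behind it; z points along the fingers, x is the direction in which the jaws open and shut, and the axes are right-handed (so a half turn about z gives the same grasp; the last joint's range is limited). The gripper opens to 91 mm and grips with 3 to 60 N. Pads are 32 mm wide; open, the fingers measure 118 mm over their backs; the gripper's body (76 mm by 178 mm) begins 60 mm behind the grasp point.
Start: joints at [-67.036, 18.312, 89.639, -0, 72.044, -1.146], TCP at [234.887, -524.854, 213.976] pointing down, gripper open.
Joint ranges: [-177.97, 177.97], [-48.28, 115.42], [12.27, 149.76], [-77.06, 257.06], [2.81, 150.46], [-146.56, 146.56]. Speed limits (degrees/s): [147.25, 147.25, 180, 180, 180, 180].

## Interface

Orientations are given as [roll, pitch, yaw] about the fixed x, y, z axes, in that order (R = Rz(yaw) Ry(pitch) Rx(roll)).
In Python, from workcell import env gives the robot as it stands. The module is installed in compiled form; this text tells all that it offers.
- The arm moves only by the tool drive_tool, never from a script. Its argument "series" is a list of rows, each a list of 3 entries, a list of its own where there are three numbers: the closure, from 0 (fully open) to 1 (shut), then the shift along the tool's x, y, z in mm, then the turn, a rotation vector about the tool's x, y, z in rad. In form: [[gripper, [dx, dy, dz], [rx, ry, rz]], ...]. A call has exactly 5 rows; each row is the pose to reach, as a shift and turn from the pose commanded when the call began, along the tool's axes at that moment; what a row does not reach only later rows make up. A row lasts 1/10 s, in which the tool goes at most 50 mm and 8.59 degrees, less where a joint would pass 70% of its speed; a pose out of reach is approached as far as the arm can. A call with a gripper value outside its range is refused whole. The fingers move at their own pace and stop on an object; "squeeze" is the grip in N (left out, the last holds). Time passes only in rows, so rows that repeat a pose let the fingers close, or fill a call up. It gives the time, the measured TCP pose, the force and the opening at its end, in the units of the state.
- env.state(): the state, without advancing time (a new reading comes with each control period).
- env.grab_frame(name): name is "side" or "top" or "wrist"; returns a dict with "image" (384x512x3 uint8, red, green, blue), "K" (3x3 intrinsics, pixels), "k1" (the pictures are not rectified: a ray, as slopes to the right and down, at radius r is drawn at 1 + k1 r^2 times it, then the intrinsics apply), "origin" and "orientation" of the camera in the world. Camera axes: x right, y down, z forward; pixel columns grow to the right and rows downward; lengths in mm; the calibration is good to about 2 mm. A picture is of the moment at which its call begins. There is no depth.
- env.job_done(): hands the job in, once; it reports no verdict.
The state is a dict: "time_s": time; "qpos": joint angles; "qvel": joint speeds; "effort": joint torques, N m; "ee_pos": TCP position; "ee_rot": TCP orientation; "force": force on the tool from outside, world axes, zero at the start; "torque": the same for the moment, N m; "gripper_width": finger opening in mm.
Only numpy, scipy, OpenCV 4.12 (cv2) and the standard library are available. Lean on these libraries where they do the work, as an engineer would, in place of code of your own. Each camera call takes 0.05 s, during which the arm holds its last target.

## Task

Using only the fingertips, push the thicker of the two steel rollers sideways so that it rolls over the mat onto the marked line, ready for gauging: its middle over the line, parallel to it, with the line showing beyond both its ends, and lying still. It must turn as it goes, not slide, and must never be lifted; leave the thinner roller and the other things on the mat where they are.

Things in the scene. Friction and masses are not known exactly. Their poses are not given: they have to be found in the camera images.
- thick_roller: Thicker roller: plain steel cylinder lying on the mat, 40 mm diameter, 120 mm long, 0.4 to 0.8 kg. Origin: middle of its axis, 20 mm above the mat; own x along its length, y and z turn as it rolls. Starts 65 to 90 mm to either side of the line, within 4 degrees of parallel. Under a fingertip pressed lightly (3 N) on its top and moved sideways it rolls without slipping, half as far as the tip; it stays where it is left.
- thin_roller: The thinner roller, to be left alone: a plain steel cylinder 24 mm in diameter, 120 mm long, lying on the mat on the other side of the line. Origin: the middle of its axis, 12 mm above the mat's top; its own x axis runs along its length. It rolls easily if touched.
- line_mid (a point): Middle of the marked line, on the top of the mat (3 mm above the work surface). The line is white, 4 mm wide, 260 mm long, in the middle of a black rubber mat of 300 x 460 mm, 3 mm thick, fixed to the table; this frame's y axis runs along the line, x across it, z up. The mat lies turned up to about 23 degrees either way.
- spacer_ring: Bystander: a flat steel ring, 80 mm across, 25 mm high, on the mat beyond the line's end on the +y side. Origin: centre of its underside.
- oil_bottle: Bystander: a small white plastic bottle with a black cap, 40 mm across, 90 mm high, standing on the mat beyond the line's end on the -y side. Origin: centre of its underside.
- v_block: Bystander: a dark steel V-block, 50 x 50 mm, 40 mm high, on the mat beyond the line's end on the -y side. Origin: centre of its underside.
Mind the look-alikes: they are no part of the job. What is shaped like the thick_roller but blue or brown is not meant.

How it is judged:
By the outcome, as a careful person would: the job done as asked, in the order asked, and still so for the second after the job is handed in, with the robot touching nothing.
It also fails if it takes over 53 s, if anything falls off the work surface, if the arm or the gripper's body presses on something with over 40 N, if the wrist force passes 120 N, or if a joint passes its speed limit or range.

## Working session

There is one attempt and no reset: what is moved stays moved. The work goes in short steps, Python scripts to look and compute and a tool call to move; the robot and the scene stay as the last step left them, time stands still between calls to the robot, and variables do not carry over. Pictures are saved under pics/ and viewed, and the job is handed in when it is done.

Besides the shell and the picture viewer there is one more tool, called as name(argument=value, ...), one argument or row to a line, values as JSON. drive_tool: Moves the arm, as the interface text tells. Its arguments: {"type":"object","properties":{"series":{"type":"array","items":{"type":"array"}},"squeeze":{"type":"number"}},"required":["series"]}

```bash
mkdir -p pics; python3 - <<'E'
from workcell import env
import cv2,pickle
print(env.state())
for n in("top","side","wrist"):
    f=env.grab_frame(n); cv2.imwrite(f"pics/{n}0.png",f["image"][:,:,::-1]); pickle.dump(f,open(f"{n}0.pkl","wb"))
    print(n,f["K"],f["k1"],f["origin"],f["orientation"])
E
```

```text
{'time_s': 0.0, 'qpos': array([-6.70382523e+01,  1.83493012e+01,  8.97075494e+01, -1.93993428e-03,
        7.20401340e+01, -1.14659378e+00]), 'qvel': array([-0.00527693, -0.0845655 , -0.05332493, -0.0379156 ,  0.06567451,
       -0.04811595]), 'effort': array([-7.34057394e-04, -4.12467849e+01, -2.31972921e+01,  7.27183535e-02,
        4.57396545e-02, -1.42451440e-04]), 'ee_pos': array([ 234.65687111, -524.39405141,  213.13596013]), 'ee_rot': array([-1.79999903e+02,  9.70020800e-02, -6.58910587e+01]), 'force': array([0.42088173, 0.11352716, 0.12009015]), 'torque': array([0.01801971, 0.04488734, 0.06370991]), 'gripper_width': 90.94649977538208}
top [[434.48324944   0.         258.62288041]
 [  0.         434.48324944 189.11590125]
 [  0.           0.           1.        ]] -0.06321459081765839 [ 328.29971198   44.04377133 1016.72007407] [-1.67472858e+02  1.57413223e-01 -9.50448564e+01]
side [[491.28420527   0.         249.71124915]
 [  0.         491.28420527 181.62636321]
 [  0.           0.           1.        ]] -0.058896323471212424 [190.83193226 511.92807229 692.63418783] [-137.95032461    0.74269857 -142.02586355]
wrist [[304.84088059   0.         256.15082238]
 [  0.         304.84088059 191.12909678]
 [  0.           0.           1.        ]] -0.058798724279217306 [ 298.65105186 -496.05817003  384.59940743] [ 1.65735742e+02  6.59760780e-02 -6.58741240e+01]
```

View pics/top0.png

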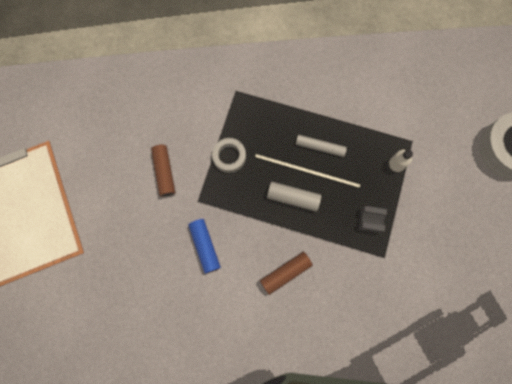

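View pics/side0.png

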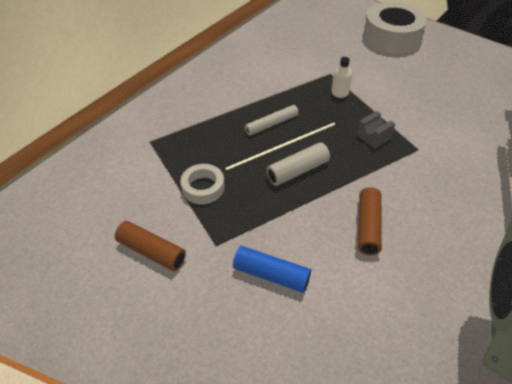

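Candidates in the top view: a thick steel roller at (294,196), a thin steel roller at (321,146), a blue cylinder at (204,246), and brown ones at (163,170) and (286,272). Only the grey cylinder at (294,196) is both steel and thick. I'll confirm it in an enlarged crop and measure.

```bash
cat > h.py <<'E'
import numpy as np,cv2
from scipy.spatial.transform import Rotation as R
def rays(f,px):
    px=np.asarray(px,float).reshape(-1,1,2)
    n=cv2.undistortPoints(px,f["K"],np.array([f["k1"],0,0,0,0.])).reshape(-1,2)
    d=np.c_[n,np.ones(len(n))]@R.from_euler('xyz',f["orientation"],degrees=True).as_matrix().T
    return d
def cast(f,px,z):
    d=rays(f,px);o=np.asarray(f["origin"]);return o+d*((z-o[2])/d[:,2])[:,None]
def project(f,P):
    Rm=R.from_euler('xyz',f["orientation"],degrees=True).as_matrix()
    p=(np.atleast_2d(P)-f["origin"])@Rm
    return cv2.projectPoints(p,np.zeros(3),np.zeros(3),f["K"],np.array([f["k1"],0,0,0,0.]))[0].reshape(-1,2)
def comps(f,roi,thr):
    g=cv2.cvtColor(f["image"],cv2.COLOR_RGB2GRAY);m=np.zeros_like(g)
    x0,y0,x1,y1=roi;m[y0:y1,x0:x1]=(g[y0:y1,x0:x1]>thr)*255
    c,_=cv2.findContours(m,cv2.RETR_EXTERNAL,cv2.CHAIN_APPROX_NONE)
    return [k for k in c if cv2.contourArea(k)>40]
def roller(f,c,z):
    # silhouette -> points on plane z, min-area rect; edges mid = axis
    p=cast(f,c.reshape(-1,2),z)[:,:2].astype(np.float32)
    (cx,cy),(w,h),a=cv2.minAreaRect(p)
    if w<h: a+=90;w,h=h,w
    return np.array([cx,cy]),w,h,(a+90)%180-90
E
python3 - <<'E'
from h import *
import pickle
for n,roi,thr in(("top",(225,125,385,215),75),("side",(225,95,345,190),85)):
    f=pickle.load(open(n+"0.pkl","rb"))
    x0,y0,x1,y1=roi
    cv2.imwrite(f"pics/{n}crop0.png",cv2.resize(f["image"][y0-25:y1+25,x0-20:x1+20,::-1],None,fx=4,fy=4,interpolation=cv2.INTER_CUBIC)[:600,:800])
    for c in comps(f,roi,thr):
        print(n,cv2.boundingRect(c),*[ (z,)+roller(f,c,z) for z in(3,15,23)],sep="\n  ")
E
```

```text
top
  (365, 207, 20, 8)
  (3, array([ 478.35168457, -242.7964325 ]), 46.87836456298828, 13.476810455322266, 74.3730697631836)
  (15, array([ 476.57546997, -239.40092468]), 46.32344055175781, 13.317296028137207, 74.373046875)
  (23, array([ 475.39126587, -237.13726807]), 45.953495025634766, 13.210916519165039, 74.37300872802734)
top
  (267, 181, 55, 30)
  (3, array([529.40356445, -55.39455414]), 128.2839813232422, 43.262413024902344, 69.56263732910156)
  (15, array([527.02301025, -54.21744537]), 126.7654037475586, 42.750267028808594, 69.5626449584961)
  (23, array([525.43585205, -53.43270111]), 125.75304412841797, 42.408870697021484, 69.5626449584961)
top
  (255, 154, 106, 34)
  (3, array([589.18273926, -93.67227173]), 264.5867004394531, 12.1885404586792, 67.94400024414062)
  (15, array([586.09448242, -92.04201508]), 261.45465087890625, 12.044281005859375, 67.94403076171875)
  (23, array([584.03570557, -90.95522308]), 259.3666076660156, 11.948066711425781, 67.94398498535156)
top
  (225, 137, 22, 35)
  (3, array([645.87036133,  75.3674469 ]), 86.91480255126953, 51.175445556640625, -4.0
[... 1519 characters left out ...]
6210938, 67.94225311279297)
side
  (245, 104, 53, 31)
  (3, array([ 654.28881836, -145.27296448]), 135.07931518554688, 35.04943084716797, 69.71204376220703)
  (15, array([ 646.22436523, -133.83731079]), 132.72889709472656, 34.4395866394043, 69.71209716796875)
  (23, array([ 640.8480835 , -126.21356964]), 131.16184997558594, 34.03300094604492, 69.7120132446289)
side
  (225, 95, 49, 19)
  (3, array([ 724.8427124 , -154.13627625]), 108.19381713867188, 62.727874755859375, 37.018489837646484)
  (15, array([ 716.03466797, -145.57275391]), 106.17281341552734, 61.71672439575195, 39.94222640991211)
  (23, array([ 709.35595703, -134.8197937 ]), 105.05613708496094, 60.90871810913086, 37.01847839355469)
```

View pics/topcrop0.png

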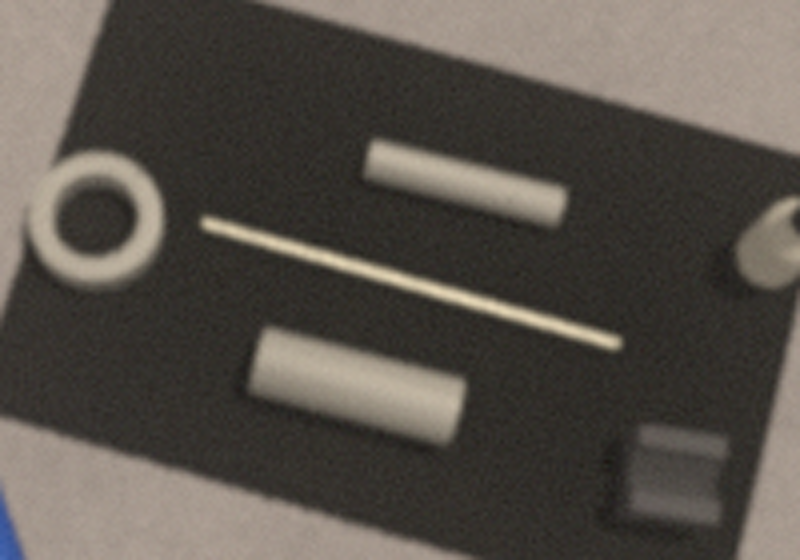

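The crop confirms the plain grey thick cylinder, at crop (357,385) or full top (294,196), as thick_roller. The thin one at crop (467,183) stays put. Next I work out the approach.

```bash
cat >> h.py <<'E'
def goto(ee_pos,ee_rot,target,yaw):
    T=R.from_euler('xyz',ee_rot,degrees=True); G=R.from_euler('xyz',[180,0,yaw],degrees=True)
    print("shift",np.round(T.inv().apply(np.asarray(target)-ee_pos),1),"turn",np.round((T.inv()*G).as_rotvec(),4))
E
python3 - <<'E'
from h import *
goto([234.887,-524.854,213.976],[180,0,-65.89],[514.4,-49.8,150],-110.43)
E
```

```text
shift [-319.4 -449.2   64. ] turn [ 0.     -0.      0.7774]
```

drive_tool(
  series=[
    [0.25,[-22,-31,3],[0,0,0.05]],
    [0.25,[-44,-62,6],[0,0,0.1]],
    [0.25,[-66,-93,9],[0,0,0.15]],
    [0.25,[-88,-124,12],[0,0,0.2]],
    [0.25,[-110,-155,15],[0,0,0.25]],
  ],
  squeeze=20,
)

```text
time_s: 0.65
ee_pos: [331.8, -359.7, 198.7]
ee_rot: [180.0, 0.0, -80.4]
force: [0.4, -0.5, 0.1]
gripper_width: 68.7
```

```bash
python3 - <<'E'
from h import *
from workcell import env
s=env.state();print(s["time_s"],s["ee_pos"],s["ee_rot"],s["gripper_width"],s["qpos"])
goto(s["ee_pos"],s["ee_rot"],[514.4,-49.8,150],-110.43)
E
```

```text
0.65 [ 331.83763586 -359.67442876  198.65758276] [ 1.79996318e+02  1.38185497e-02 -8.03566795e+01] 68.71269487207562 [-4.86545827e+01  1.12493802e+01  1.01793339e+02  4.48647036e-03
  6.69709725e+01  3.17003407e+01]
shift [-274.9 -231.9   48.7] turn [1.000e-04 2.000e-04 5.249e-01]
```

drive_tool(
  series=[
    [0.25,[-27,-23,4],[0,0,0.06]],
    [0.25,[-55,-46,8],[0,0,0.12]],
    [0.25,[-82,-70,12],[0,0,0.18]],
    [0.25,[-110,-93,16],[0,0,0.24]],
    [0.25,[-137,-116,20],[0,0,0.3]],
  ],
)

```text
time_s: 1.15
ee_pos: [422.8, -204.9, 178.7]
ee_rot: [180.0, -0.0, -97.5]
force: [0.8, -0.5, -0.4]
gripper_width: 68.5
```

```bash
python3 - <<'E'
from h import *
from workcell import env
s=env.state();print(s["time_s"],s["ee_pos"],s["ee_rot"],s["gripper_width"],s["qpos"])
goto(s["ee_pos"],s["ee_rot"],[514.4,-49.8,120],-110.43)
E
```

```text
1.15 [ 422.834855   -204.9322905   178.68742326] [ 1.79990420e+02 -8.17357397e-04 -9.75431587e+01] 68.52469553548758 [-2.72572976e+01  1.04602783e+01  1.05928756e+02 -4.46606292e-03
  6.36197080e+01  7.02878459e+01]
shift [-165.8  -70.4   58.7] turn [ 2.000e-04 -0.000e+00  2.249e-01]
```

drive_tool(
  series=[
    [0.25,[-42,-18,15],[0,0,0.06]],
    [0.25,[-84,-36,30],[0,0,0.12]],
    [0.25,[-126,-54,45],[0,0,0.18]],
    [0.25,[-165.8,-70.4,58.7],[0,0,0.225]],
    [0.25,[-165.8,-70.4,58.7],[0,0,0.225]],
  ],
)

```text
time_s: 1.65
ee_pos: [514.5, -47.1, 118.2]
ee_rot: [179.8, 0.0, -110.0]
force: [0.2, 0.1, -0.1]
gripper_width: 68.6
```

```bash
python3 - <<'E'
from h import *
from workcell import env
import pickle
s=env.state();print(s["time_s"],s["ee_pos"],s["ee_rot"],s["gripper_width"],s["force"])
goto(s["ee_pos"],s["ee_rot"],[514.4,-49.8,60],-110.43)
f=env.grab_frame("wrist");cv2.imwrite("pics/wrist1.png",f["image"][:,:,::-1]);pickle.dump(f,open("wrist1.pkl","wb"))
f=env.grab_frame("side");cv2.imwrite("pics/side1.png",f["image"][:,:,::-1])
E
```

```text
1.65 [514.53180209 -47.08500911 118.24287045] [ 1.79838957e+02  3.75284595e-02 -1.10021882e+02] 68.61567077158918 [ 0.22425605  0.07784178 -0.08227622]
shift [ 2.6 -1.  58.2] turn [0.0028 0.0006 0.0071]
```

View pics/wrist1.png

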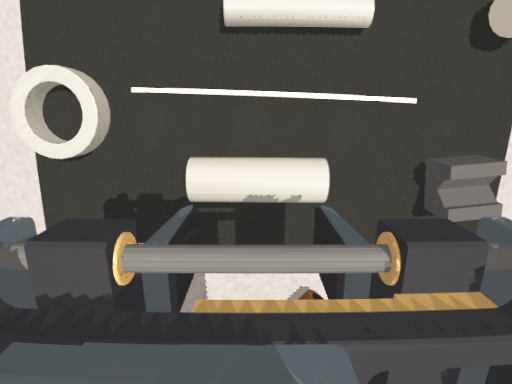

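View pics/side1.png

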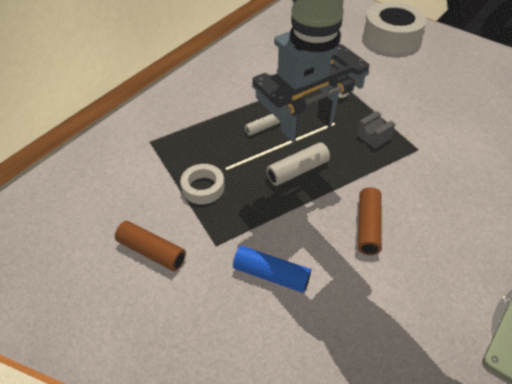

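The wrist view shows the thick roller at (258,180), the line from (132,90) to (416,101), and the thin roller at (298,12). The fingers at about (170,240) and (340,240) point toward the roller just inside its ends. I'll measure from this closer view.

```bash
cat >> h.py <<'E'
def linefit(f,c,z):
    p=cast(f,c.reshape(-1,2),z)[:,:2]
    d=cv2.fitLine(p.astype(np.float32),cv2.DIST_L2,0,.01,.01).ravel()
    u=d[:2]*(1 if d[1]>0 else -1); t=(p-d[2:])@u
    return d[2:]+u*(t.max()+t.min())/2,np.ptp(t),u
def rel(f,cl,cr):
    m,L,u=linefit(f,cl,3); n=np.array([u[1],-u[0]])
    c,w,h,a=roller(f,cr,23); la=np.degrees(np.arctan2(u[1],u[0]))
    print("line",m.round(1),L.round(1),"ang",la.round(2),"roller",c.round(1),round(w,1),round(h,1),"ang",round(a,2),"rel x,y,yaw",((c-m)@n).round(2),((c-m)@u).round(2),round(a-la,2))
E
python3 - <<'E'
from h import *
import pickle
f=pickle.load(open("wrist1.pkl","rb"))
cs=comps(f,(115,75,430,215),150)
for c in cs: print(cv2.boundingRect(c))
cr=[c for c in cs if cv2.boundingRect(c)[3]>25][0]; cl=[c for c in cs if cv2.boundingRect(c)[2]>250][0]
rel(f,cl,cr)
for n,roi,thr in(("top",(250,140,370,215),75),("side",(225,120,345,190),85)):
    f=pickle.load(open(n+"0.pkl","rb")); cs=comps(f,roi,thr)
    cs=sorted(cs,key=lambda c:-cv2.minAreaRect(c)[1][0]*cv2.minAreaRect(c)[1][1]) 
    cl=max(cs,key=lambda c:np.ptp(c[:,0,0]));cr=max(cs,key=cv2.contourArea);print(n);rel(f,cl,cr)
E
```

```text
(186, 158, 144, 44)
(131, 87, 286, 17)
line [591.1 -92.3] 261.1 ang 67.97 roller [525.8 -51.7] 129.1 39.4 ang 69.96 rel x,y,yaw -75.72 13.06 1.99
top
line [589.1 -93.6] 264.6 ang 67.96 roller [525.4 -53.4] 125.8 42.4 ang 69.56 rel x,y,yaw -74.12 13.37 1.61
side
line [590.1 -92.4] 263.8 ang 67.98 roller [526.  -55.2] 141.8 51.1 ang 69.58 rel x,y,yaw -73.42 10.49 1.6
```

```bash
python3 - <<'E'
from h import *
from workcell import env
s=env.state();print(s["time_s"],s["ee_pos"],s["ee_rot"],s["gripper_width"],s["force"])
goto(s["ee_pos"],s["ee_rot"],[516.8,-50.0,48],-110.4)
E
```

```text
1.75 [513.32576422 -50.45180268 119.63493788] [ 1.79910181e+02 -5.29532274e-02 -1.10140242e+02] 68.66828046565695 [-0.24318922 -0.59782341 -0.96174842]
shift [-1.7 -3.2 71.6] turn [ 0.0016 -0.0009  0.0045]
```

drive_tool(
  series=[
    [0.25,[-1,-1,30],[0,0,0.003]],
    [0.25,[-2,-3,55],[0,0,0.005]],
    [0.25,[-2,-3,71],[0,0,0.005]],
    [0.25,[-2,-3,71],[0,0,0.005]],
    [0.25,[-2,-3,71],[0,0,0.005]],
  ],
)

```text
time_s: 2.25
ee_pos: [517.1, -51.4, 50.0]
ee_rot: [-180.0, -0.0, -110.7]
force: [0.0, 0.3, 0.4]
gripper_width: 68.1
```

```bash
python3 - <<'E'
from h import *
from workcell import env
import pickle
f=env.grab_frame("wrist");cv2.imwrite("pics/wrist2.png",f["image"][:,:,::-1]);pickle.dump(f,open("wrist2.pkl","wb"))
f=env.grab_frame("side");cv2.imwrite("pics/side2.png",cv2.resize(f["image"][80:230,180:380,::-1],None,fx=4,fy=4,interpolation=cv2.INTER_CUBIC))
s=env.state();print(s["time_s"],s["ee_pos"],s["ee_rot"],s["gripper_width"],s["force"])
goto(s["ee_pos"],s["ee_rot"],[516.8,-50.0,48],-110.4)
E
```

```text
2.35 [517.87787249 -51.0579518   50.60435407] [-1.79852485e+02  2.44116593e-02 -1.10633676e+02] 68.65195213568322 [-0.71698487  0.20001891 -0.76361825]
shift [-0.6  1.4  2.6] turn [-0.0026  0.0004 -0.0041]
```

View pics/side2.png

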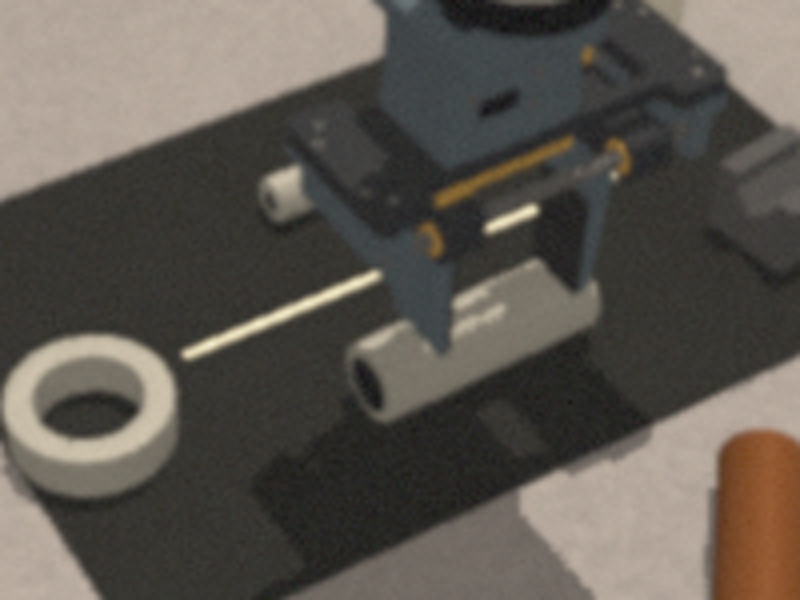

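View pics/wrist2.png

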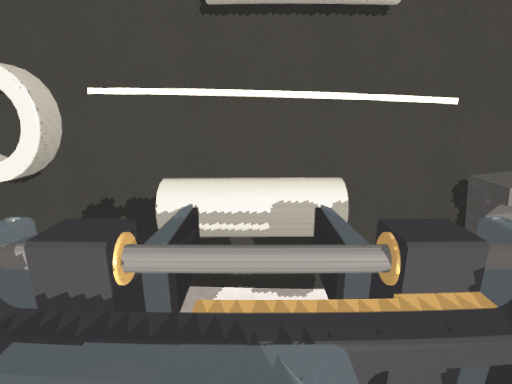

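The side crop shows both tips over the roller, at crop (440,350) and (585,290), inside its ends. Lowering to touch.

drive_tool(
  series=[
    [0.25,[0,1,2],[0,0,0]],
    [0.25,[0,1,4],[0,0,0]],
    [0.25,[0,1,5],[0,0,0]],
    [0.25,[0,1,5.5],[0,0,0]],
    [0.25,[0,1,6],[0,0,0]],
  ],
)

```text
time_s: 2.85
ee_pos: [516.2, -49.8, 43.2]
ee_rot: [-180.0, -0.0, -110.6]
force: [-0.2, 0.1, 1.6]
gripper_width: 68.3
```

drive_tool(
  series=[
    [0.25,[0,0,0.2],[0,0,0]],
    [0.25,[0,0,0.4],[0,0,0]],
    [0.25,[0,0,0.6],[0,0,0]],
    [0.25,[0,0,0.8],[0,0,0]],
    [0.25,[0,0,1.0],[0,0,0]],
  ],
)

```text
time_s: 3.35
ee_pos: [517.0, -50.1, 43.0]
ee_rot: [-179.9, 0.0, -110.6]
force: [-0.7, 0.3, 6.9]
gripper_width: 68.8
```

drive_tool(
  series=[
    [0.25,[0,-1,-0.2],[0,0,0.001]],
    [0.25,[0,-4,-0.2],[0,0,0.002]],
    [0.25,[0,-8,-0.2],[0,0,0.003]],
    [0.25,[0,-12,-0.2],[0,0,0.004]],
    [0.25,[0,-16,-0.2],[0,0,0.005]],
  ],
)

```text
time_s: 3.85
ee_pos: [532.1, -55.7, 43.1]
ee_rot: [-179.9, 0.0, -110.8]
force: [0.1, 0.6, 6.3]
gripper_width: 68.5
```

drive_tool(
  series=[
    [0.25,[0,-4,0],[0,0,0.001]],
    [0.25,[0,-9,0],[0,0,0.003]],
    [0.25,[0,-14,0],[0,0,0.004]],
    [0.25,[0,-18,0],[0,0,0.005]],
    [0.25,[0,-20,0],[0,0,0.005]],
  ],
)

```text
time_s: 4.35
ee_pos: [551.0, -62.8, 43.1]
ee_rot: [-179.9, 0.0, -111.1]
force: [0.6, 0.9, 6.9]
gripper_width: 68.5
```

```bash
cat >> h.py <<'E'
def look(tag,topthr=75,sidethr=85):
    from workcell import env
    for n,roi,thr in(("top",(225,125,385,225),topthr),("side",(215,95,350,200),sidethr)):
        f=env.grab_frame(n); cs=comps(f,roi,thr)
        x0,y0,x1,y1=roi
        cv2.imwrite(f"pics/{n}{tag}.png",cv2.resize(f["image"][y0-20:y1+20,x0-20:x1+20,::-1],None,fx=3,fy=3,interpolation=cv2.INTER_CUBIC))
    s=env.state();print(s["time_s"],s["ee_pos"].round(1),s["ee_rot"].round(2),s["gripper_width"].round(1),s["force"].round(1))
E
python3 -c "
from h import *
look('3')"
```

```text
Traceback (most recent call last):
  File "h.py", line 43, in look
    s=env.state();print(s["time_s"],s["ee_pos"].round(1),s["ee_rot"].round(2),s["gripper_width"].round(1),s["force"].round(1))
                                                                              ^^^^^^^^^^^^^^^^^^^^^^^^
AttributeError: 'float' object has no attribute 'round'
```

View pics/side3.png

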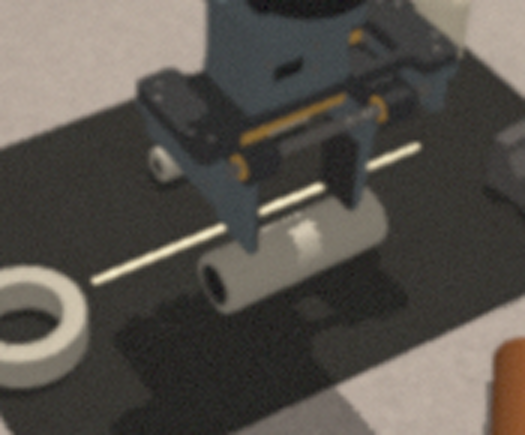

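View pics/top3.png

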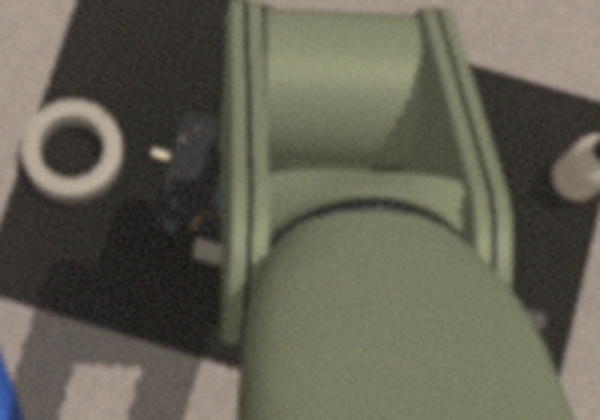

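The roller has rolled about 18 mm under the tips, which are at (255,245) and (355,200) in the side crop. Now lift, step back and look with the wrist camera.

drive_tool(
  series=[
    [0.25,[0,0,-3],[0,0,0]],
    [0.25,[0,0,-7],[0,0,0]],
    [0.25,[0,9,-7],[0,0,0]],
    [0.25,[0,19,-7],[0,0,0]],
    [0.25,[0,19,-7],[0,0,0]],
  ],
)

```text
time_s: 4.95
ee_pos: [529.7, -55.1, 49.1]
ee_rot: [179.8, -0.0, -111.1]
force: [-0.4, -0.7, -0.2]
gripper_width: 68.4
```

```bash
cat >> h.py <<'E'
def wristlook(tag,thr=150):
    """line centroid fit + roller's far (front) silhouette edge, tangent-plane corrected to the axis"""
    from workcell import env
    import pickle
    f=env.grab_frame("wrist");cv2.imwrite(f"pics/wrist{tag}.png",f["image"][:,:,::-1]);pickle.dump(f,open(f"wrist{tag}.pkl","wb"))
    s=env.state();print("t",s["time_s"],s["ee_pos"].round(1),s["ee_rot"].round(2),s["force"].round(1))
    return f
def wristmeas(f,rowsL,colsL,rowsR,colsR,thr=130,dz=0):
    g=cv2.GaussianBlur(cv2.cvtColor(f["image"],cv2.COLOR_RGB2GRAY),(3,3),0).astype(float)
    L=[];E=[]
    for x in range(*colsL):
        w=np.clip(g[rowsL[0]:rowsL[1],x]-90,0,None)
        if w.sum()>50: L.append((x,(w*np.arange(*rowsL)).sum()/w.sum()))
    for x in range(*colsR):
        col=g[rowsR[0]:rowsR[1],x]; k=np.argmax(col>thr)
        if k>0: E.append((x,rowsR[0]+k-1+(thr-col[k-1])/(col[k]-col[k-1])))
    P=cast(f,L,3)[:,:2];d=cv2.fitLine(P.astype(np.float32),cv2.DIST_HUBER,0,.01,.01).ravel();u=d[:2]*np.sign(d[1]);n=np.array([u[1],-u[0]])
    Q=cast(f,E,23)[:,:2];e=cv2.fitLine(Q.astype(np.float32),cv2.DIST_HUBER,0,.01,.01).ravel();v=e[:2]*np.sign(e[1]);m=np.array([v[1],-v[0]])
    o=np.asarray(f["origin"]);dist=(e[2:]-o[:2])@m;th=np.arctan2(o[2]-23,dist)
    ax=e[2:]-m*20/np.sin(th)
    ang=np.degrees(np.arctan2(v[1],v[0])-np.arctan2(u[1],u[0]))
    # offset at the middle of the seen edge
    print("axis off line",((ax-d[2:])@n).round(2),"yaw",ang.round(2),"edge pts",len(E),"at",ax.round(1),"line ang",np.degrees(np.arctan2(u[1],u[0])).round(2),"roller ang",np.degrees(np.arctan2(v[1],v[0])).round(2))
E
python3 -c "
from h import *
import pickle
wristmeas(pickle.load(open('wrist1.pkl','rb')),(75,115),(140,410),(140,200),(195,320))
wristmeas(pickle.load(open('wrist2.pkl','rb')),(75,115),(100,450),(150,200),(205,310))
wristlook('4')"
```

```text
axis off line -75.62 yaw 1.69 edge pts 125 at [526.5 -50.2] line ang 67.96 roller ang 69.64
axis off line -75.58 yaw 1.83 edge pts 105 at [525.5 -52.9] line ang 67.95 roller ang 69.78
t 5.0 [530.9 -55.4  49.3] [ 1.7993e+02 -2.0000e-02 -1.1114e+02] [ 0.2 -0.2 -1.3]
```

View pics/wrist4.png

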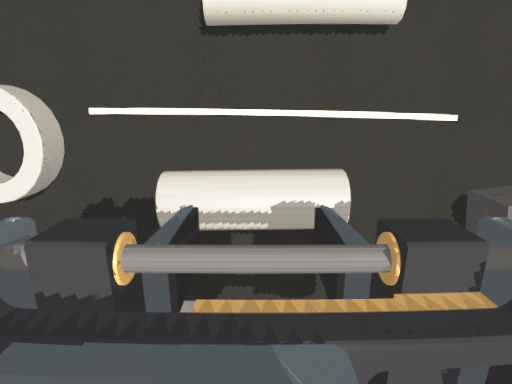

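```bash
python3 -c "
from h import *
import pickle
wristmeas(pickle.load(open('wrist4.pkl','rb')),(95,135),(100,450),(145,195),(195,320))"
```

```text
axis off line -57.3 yaw 1.64 edge pts 125 at [542.3 -60.3] line ang 67.94 roller ang 69.58
```

The wrist measurement agrees with half of the tip travel: 18.3 mm rolled, now 57.3 mm short. The yaw error barely moved (1.6°). I'll go behind the roller with both tips parallel to the line and nudge it square from the side, then continue from the top.

drive_tool(
  series=[
    [0.25,[0,17,-2],[0,0,0.008]],
    [0.25,[0,34,0],[0,0,0.016]],
    [0.25,[0,34,12],[0,0,0.016]],
    [0.25,[0,34,26],[0,0,0.016]],
    [0.25,[0,34,33],[0,0,0.016]],
  ],
)

```text
time_s: 5.5
ee_pos: [500.5, -43.6, 15.0]
ee_rot: [180.0, -0.0, -112.1]
force: [-1.0, 0.4, -0.7]
gripper_width: 68.6
```

```bash
python3 -c "
from h import *
f=wristlook('5')
from workcell import env
f=env.grab_frame('side');cv2.imwrite('pics/side5.png',cv2.resize(f['image'][80:230,180:380,::-1],None,fx=4,fy=4,interpolation=cv2.INTER_CUBIC))
"
```

```text
t 5.55 [500.  -43.6  14.3] [ 1.7985e+02 -5.0000e-02 -1.1206e+02] [-0.3  0.  -0.6]
```

View pics/wrist5.png

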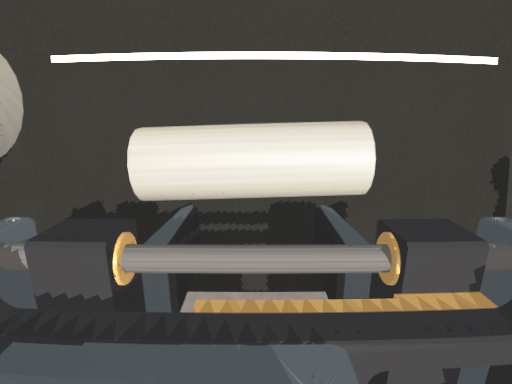

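View pics/side5.png

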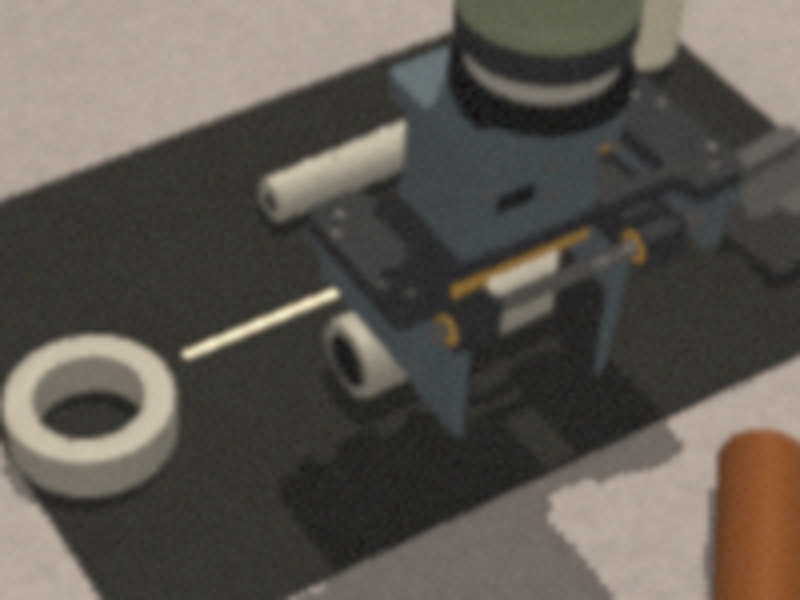

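The wrist view shows the whole roller, from (132,165) to (374,158), with the tips behind it at (185,210) and (330,210). Advancing slowly.

drive_tool(
  series=[
    [0.25,[0,-2,0],[0,0,0]],
    [0.25,[0,-4,0],[0,0,0]],
    [0.25,[0,-5.5,0],[0,0,0]],
    [0.25,[0,-6.5,0],[0,0,0]],
    [0.25,[0,-7,0],[0,0,0]],
  ],
)

```text
time_s: 6.1
ee_pos: [507.1, -46.2, 16.7]
ee_rot: [-180.0, 0.0, -112.1]
force: [-0.6, 0.0, 0.6]
gripper_width: 68.2
```

```bash
python3 -c "
from h import *
import pickle
wristmeas(pickle.load(open('wrist5.pkl','rb')),(42,72),(70,480),(95,145),(160,350))
f=wristlook('6')
wristmeas(f,(42,80),(70,480),(100,155),(160,350))
"
```

```text
axis off line -56.89 yaw 1.67 edge pts 190 at [537.5 -73.4] line ang 67.95 roller ang 69.62
t 6.15 [507.1 -46.2  16.6] [-179.98    0.   -112.07] [ 0.1 -0.1 -0.4]
axis off line -56.19 yaw 1.67 edge pts 190 at [543.7 -60. ] line ang 67.94 roller ang 69.61
```

drive_tool(
  series=[
    [0.25,[0,-0.6,0],[0,0,0]],
    [0.25,[0,-1.2,0],[0,0,0]],
    [0.25,[0,-1.8,0],[0,0,0]],
    [0.25,[0,-2.4,0],[0,0,0]],
    [0.25,[0,-3,0],[0,0,0]],
  ],
)

```text
time_s: 6.65
ee_pos: [509.7, -47.3, 16.4]
ee_rot: [-180.0, -0.0, -112.1]
force: [-1.0, 0.5, -0.8]
gripper_width: 68.4
```

```bash
python3 -c "
from h import *
f=wristlook('7')
wristmeas(f,(42,80),(70,480),(100,165),(160,350))
"
```

```text
t 6.7 [509.9 -47.3  16.5] [-179.98   -0.   -112.07] [-0.9  1.1  0.2]
axis off line -53.32 yaw 1.65 edge pts 190 at [546.3 -61.1] line ang 67.95 roller ang 69.61
```

View pics/wrist7.png

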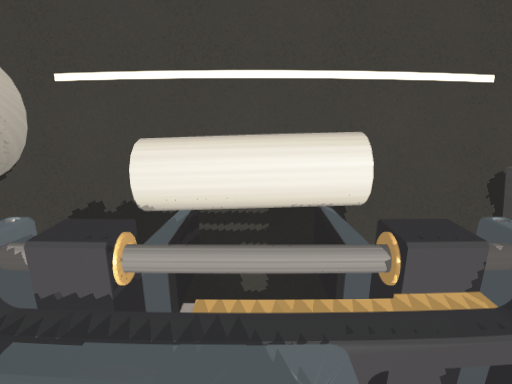

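The tips touched and the roller simply rolled on about 3.5 mm. It was not squared, because a one-sided push meets no resistance. To take out the 1.65°, I'll straddle the roller with the open fingers set diagonally and twist slightly, so that it is pushed at opposite ends at once.

```bash
python3 -c "
from h import *
import pickle
f=pickle.load(open('wrist7.pkl','rb'))
cs=comps(f,(50,55,500,212),130)
cl=max(cs,key=lambda c:np.ptp(c[:,0,0]));cr=max(cs,key=cv2.contourArea);rel(f,cl,cr)
goto([509.9,-47.3,16.5],[180,0,-112.07],[545.6,-60.9,70],-50.4)
"
```

```text
line [591.4 -92.1] 262.0 ang 67.93 roller [546.9 -58.5] 135.9 40.8 ang 69.61 rel x,y,yaw -53.78 14.44 1.68
shift [ -0.8 -38.2 -53.5] turn [ 0.      0.     -1.0763]
```

drive_tool(
  series=[
    [0,[0,4,-3],[0,0,0]],
    [0,[0,5,-20],[0,0,0]],
    [0,[0,5,-40],[0,0,0]],
    [0,[0,5,-54],[0,0,0]],
    [0,[0,5,-54],[0,0,-0.1]],
  ],
)

```text
time_s: 7.2
ee_pos: [506.4, -45.5, 72.6]
ee_rot: [-179.7, 0.0, -106.2]
force: [0.0, 0.6, 0.3]
gripper_width: 90.9
```

```bash
python3 -c "
from h import *
from workcell import env
s=env.state();print(s['ee_pos'],s['ee_rot'])
goto(s['ee_pos'],[180,0,s['ee_rot'][2]],[546.2,-59.8,70],-50.4)
"
```

```text
[506.44533434 -45.49382436  72.64468513] [-1.79731201e+02  4.08832032e-02 -1.06198991e+02]
shift [  2.6 -42.2   2.6] turn [ 0.      0.     -0.9739]
```

drive_tool(
  series=[
    [0,[1,-10,0],[0,0,-0.13]],
    [0,[1,-20,0],[0,0,-0.26]],
    [0,[2,-30,0],[0,0,-0.39]],
    [0,[2.6,-42,0],[0,0,-0.52]],
    [0,[2.6,-42,0],[0,0,-0.65]],
  ],
)

```text
time_s: 7.7
ee_pos: [546.1, -60.1, 70.8]
ee_rot: [-179.9, -0.1, -68.8]
force: [-0.7, 0.4, -0.1]
gripper_width: 90.8
```

drive_tool(
  series=[
    [0,[0,0,0],[0,0,-0.12]],
    [0,[0,0,0],[0,0,-0.24]],
    [0,[0,0,0],[0,0,-0.32]],
    [0,[0,0,0],[0,0,-0.32]],
    [0,[0,0,0],[0,0,-0.32]],
  ],
)

```text
time_s: 8.2
ee_pos: [544.6, -59.7, 70.6]
ee_rot: [-180.0, -0.0, -50.9]
force: [-0.2, 0.1, 0.9]
gripper_width: 91.4
```

```bash
python3 -c "
from h import *
f=wristlook('8')
from workcell import env
s=env.state()
goto(s['ee_pos'],[180,0,s['ee_rot'][2]],[546.2,-59.8,16.5],-50.4)
"
```

```text
t 8.25 [544.6 -59.6  70.5] [-1.800e+02 -1.000e-02 -5.085e+01] [-0.7 -0.2  0.5]
shift [ 1.1 -1.2 54. ] turn [ 0.      0.     -0.0078]
```

View pics/wrist8.png

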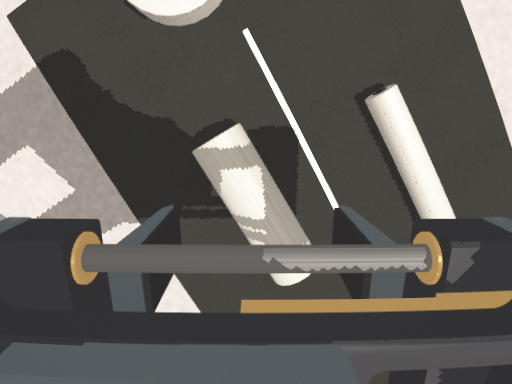

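The wrist view shows the roller at (250,205), centred between the tips at (178,208) and (335,208). Descending to straddle it.

drive_tool(
  series=[
    [0,[1,-1,12],[0,0,0]],
    [0,[1,-1,26],[0,0,0]],
    [0,[1,-1,40],[0,0,0]],
    [0,[1,-1,54],[0,0,0]],
    [0,[1,-1,54],[0,0,0]],
  ],
)

```text
time_s: 8.75
ee_pos: [544.2, -59.6, 14.0]
ee_rot: [179.8, 0.2, -50.8]
force: [-0.3, 0.1, 0.4]
gripper_width: 91.2
```

```bash
python3 -c "
from h import *
f=wristlook('9')
"
```

```text
t 8.8 [545.1 -59.7  15.1] [ 1.7988e+02  1.2000e-01 -5.0790e+01] [-0.7 -0.4 -0.1]
```

View pics/wrist9.png

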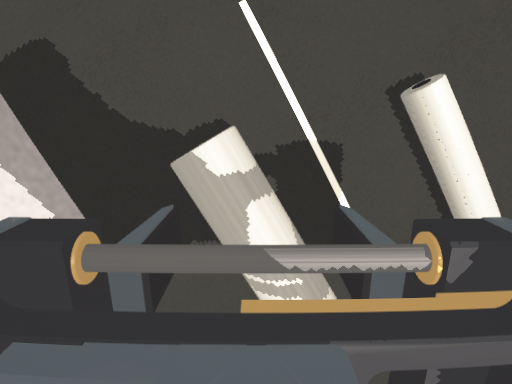

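drive_tool(
  series=[
    [0,[0,0,0],[0,0,0.05]],
    [0,[0,0,0],[0,0,0.1]],
    [0,[0,0,0],[0,0,0.15]],
    [0,[0,0,0],[0,0,0.19]],
    [0,[0,0,0],[0,0,0.22]],
  ],
)

```text
time_s: 9.3
ee_pos: [546.6, -59.9, 17.0]
ee_rot: [-179.9, -0.0, -63.5]
force: [0.5, 0.7, 0.3]
gripper_width: 91.5
```

```bash
python3 -c "
from h import *
f=wristlook('10')
"
```

```text
t 9.35 [546.5 -59.9  17. ] [-1.7995e+02 -4.0000e-02 -6.3510e+01] [-0.2 -0.2 -0.5]
```

View pics/wrist10.png

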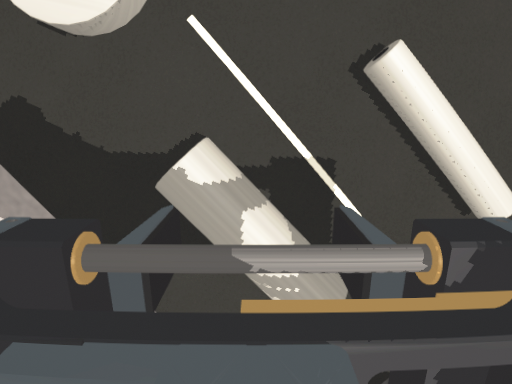

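```bash
cat >> h.py <<'E'
def rowmeas(f,r0,r1,Lpts,thr=90):
    """jaw diagonal view: line crossing rows, roller's edge on the line's side"""
    g=cv2.GaussianBlur(cv2.cvtColor(f["image"],cv2.COLOR_RGB2GRAY),(3,3),0).astype(float)
    (xa,ya),(xb,yb)=Lpts; L=[];E=[]
    for y in range(r0,r1):
        xl=int(round(xa+(xb-xa)*(y-ya)/(yb-ya)))
        for x in range(xl-22,60,-1):
            if g[y,x]>thr:
                E.append((x+1-(thr-g[y,x+1])/(g[y,x]-g[y,x+1]),y)); break
    for y in range(min(ya,yb)+8,max(ya,yb)-8):
        xl=int(round(xa+(xb-xa)*(y-ya)/(yb-ya)));xs=np.arange(xl-12,xl+13);w=np.clip(g[y,xs]-140,0,None)
        if w.sum()>50:L.append(((w*xs).sum()/w.sum(),y))
    def fit(p):
        e=cv2.fitLine(p.astype(np.float32),cv2.DIST_HUBER,0,.01,.01).ravel();return e[2:],e[:2]*np.sign(e[1])
    p,u=fit(cast(f,L,3)[:,:2]);q,v=fit(cast(f,E,23)[:,:2])
    n=np.array([u[1],-u[0]]);m=np.array([v[1],-v[0]])
    o=np.asarray(f["origin"]);d=(q-o[:2])@m;th=np.arctan2(o[2]-23,d);ax=q-m*20/np.sin(th)
    A=lambda w:np.degrees(np.arctan2(w[1],w[0]))
    print("edge n",len(E),"line ang",A(u).round(2),"roller ang",A(v).round(2),"yaw err",(A(v)-A(u)).round(2),"off",((ax-p)@n).round(2),"at",ax.round(1))
E
python3 -c "
from h import *
import pickle
rowmeas(pickle.load(open('wrist9.pkl','rb')),140,235,((242,2),(345,205)))
rowmeas(pickle.load(open('wrist10.pkl','rb')),150,235,((190,17),(355,212)))
"
```

```text
edge n 95 line ang 67.95 roller ang 69.39 yaw err 1.44 off -53.37 at [556.6 -35.6]
edge n 85 line ang 67.87 roller ang 69.33 yaw err 1.46 off -53.46 at [554.  -41.6]
```

drive_tool(
  series=[
    [0,[0,0,0],[0,0,0.01]],
    [0,[0,0,0],[0,0,0.02]],
    [0,[0,0,0],[0,0,0.03]],
    [0,[0,0,0],[0,0,0.038]],
    [0,[0,0,0],[0,0,0.045]],
  ],
)

```text
time_s: 9.85
ee_pos: [546.1, -59.9, 16.4]
ee_rot: [180.0, -0.0, -66.0]
force: [0.3, 0.1, -0.1]
gripper_width: 91.5
```

```bash
python3 -c "
from h import *
f=wristlook('11')
rowmeas(f,152,235,((180,22),(358,215)))
from workcell import env
s=env.state();print(s['torque'],s['force'])
"
```

```text
t 9.9 [546.1 -59.8  16.4] [-1.800e+02 -1.000e-02 -6.599e+01] [ 0.3 -0.2 -0.4]
edge n 83 line ang 67.94 roller ang 69.38 yaw err 1.43 off -53.44 at [554.1 -41.3]
[-0.03390807 -0.0019509  -0.01627729] [ 0.30336045 -0.15511049 -0.41767675]
```

View pics/wrist11.png

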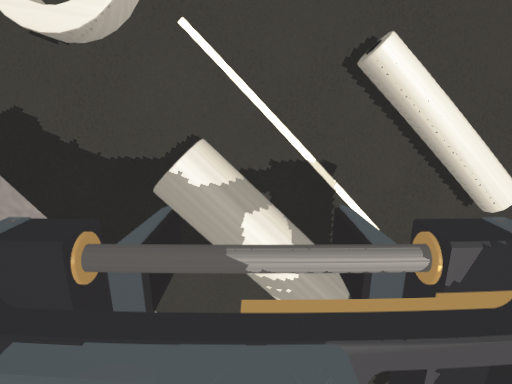

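drive_tool(
  series=[
    [0,[0,0,0],[0,0,0.007]],
    [0,[0,0,0],[0,0,0.014]],
    [0,[0,0,0],[0,0,0.021]],
    [0,[0,0,0],[0,0,0.028]],
    [0,[0,0,0],[0,0,0.035]],
  ],
)

```text
time_s: 10.4
ee_pos: [546.2, -59.9, 16.5]
ee_rot: [-180.0, -0.0, -68.0]
force: [0.1, 0.4, 0.2]
gripper_width: 91.6
```

```bash
python3 -c "
from h import *
f=wristlook('12')
rowmeas(f,152,235,((170,28),(345,205)))
from workcell import env
s=env.state();print(s['torque'],s['force'])
"
```

```text
t 10.45 [546.3 -59.9  16.5] [-1.7998e+02 -2.0000e-02 -6.7980e+01] [0.7 0.9 0.1]
edge n 83 line ang 67.88 roller ang 68.82 yaw err 0.93 off -53.15 at [554.3 -40.5]
[ 0.02722701 -0.12732115  0.1254205 ] [0.69644369 0.88823032 0.11216969]
```

The couple is turning it: the yaw error fell from 1.44° to 0.93°. About 1° more.

drive_tool(
  series=[
    [0,[0,0,0],[0,0,0.005]],
    [0,[0,0,0],[0,0,0.01]],
    [0,[0,0,0],[0,0,0.015]],
    [0,[0,0,0],[0,0,0.018]],
    [0,[0,0,0],[0,0,0.018]],
  ],
)

```text
time_s: 10.95
ee_pos: [546.1, -59.9, 16.5]
ee_rot: [-180.0, -0.0, -69.0]
force: [0.1, 1.0, 0.1]
gripper_width: 91.4
```

```bash
python3 -c "
from h import *
f=wristlook('13')
rowmeas(f,152,235,((168,28),(343,203)))
from workcell import env
s=env.state();print(s['torque'],s['force'])
"
```

```text
t 11.0 [546.1 -59.9  16.5] [-1.800e+02 -1.000e-02 -6.899e+01] [ 1.3 -0.2  0.3]
edge n 83 line ang 67.56 roller ang 67.72 yaw err 0.17 off -52.86 at [554.6 -40.3]
[-0.05652129 -0.10072371  0.14729506] [ 1.30675787 -0.246679    0.2860866 ]
```

View pics/wrist13.png

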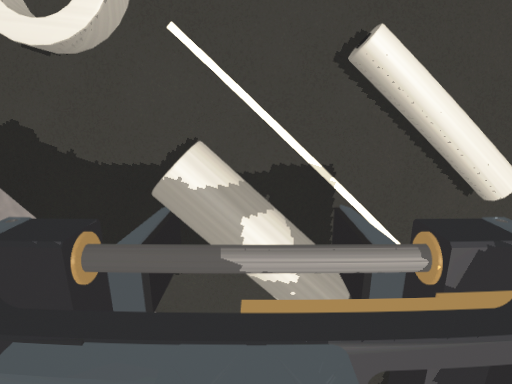

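The roller now reads about 67.7°, against 67.9° for the line. Backing the twist off, lifting, and returning to the along-roller pose.

drive_tool(
  series=[
    [0,[0,0,0],[0,0,-0.06]],
    [0,[0,0,0],[0,0,-0.12]],
    [0,[0,0,-18],[0,0,-0.12]],
    [0,[0,0,-40],[0,0,-0.12]],
    [0,[0,0,-54],[0,0,-0.12]],
  ],
)

```text
time_s: 11.5
ee_pos: [546.1, -59.9, 71.5]
ee_rot: [-180.0, -0.0, -62.1]
force: [0.9, 0.3, -0.2]
gripper_width: 91.5
```

drive_tool(
  series=[
    [0.25,[0,0,0],[0,0,0.13]],
    [0.25,[0,0,0],[0,0,0.26]],
    [0.25,[0,0,0],[0,0,0.39]],
    [0.25,[0,0,0],[0,0,0.52]],
    [0.25,[0,0,0],[0,0,0.65]],
  ],
)

```text
time_s: 12.0
ee_pos: [545.5, -59.7, 70.2]
ee_rot: [179.9, 0.0, -99.7]
force: [0.2, -1.0, -0.2]
gripper_width: 68.3
```

```bash
python3 -c "
from h import *
from workcell import env
s=env.state();print(s['ee_pos'],s['ee_rot'])
n=np.array([.9268,-.3755]);u=np.array([.3755,.9268])
m=np.array([590.3,-92.6])
c=m+n*-53.3+u*12.8; print(c)
goto(s['ee_pos'],[180,0,s['ee_rot'][2]],[*(c-n*10),49],-112.05)
"
```

```text
[545.46984864 -59.72568723  70.22603618] [ 1.79930370e+02  4.38277516e-03 -9.96879253e+01]
[545.70796 -60.72281]
shift [-1.2  9.4 21.2] turn [ 0.     -0.      0.2158]
```

drive_tool(
  series=[
    [0.25,[-1,5,5],[0,0,0.12]],
    [0.25,[-1.2,9,12],[0,0,0.216]],
    [0.25,[-1.2,9.4,21],[0,0,0.216]],
    [0.25,[-1.2,9.4,21],[0,0,0.216]],
    [0.25,[-1.2,9.4,21],[0,0,0.216]],
  ],
)

```text
time_s: 12.5
ee_pos: [537.0, -57.2, 49.2]
ee_rot: [180.0, -0.0, -111.7]
force: [0.3, 0.0, 0.9]
gripper_width: 68.2
```

```bash
python3 -c "
from h import *
f=wristlook('14')
"
```

```text
t 12.55 [537.3 -57.2  49.5] [-179.98    0.   -111.68] [ 0.9  0.  -0.2]
```

View pics/wrist14.png

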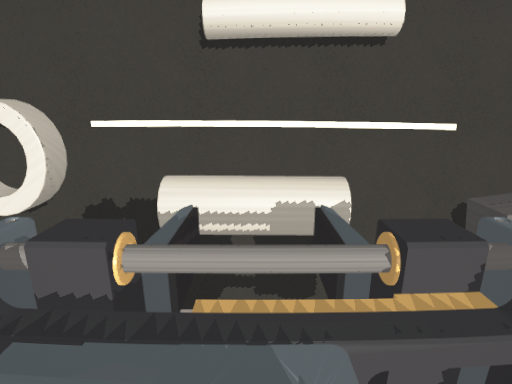

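```bash
python3 -c "
from h import *
import pickle
wristmeas(pickle.load(open('wrist14.pkl','rb')),(110,140),(100,450),(150,200),(205,310))
goto([537.3,-57.2,49.5],[180,0,-111.68],[536.4,-57.0,43.5],-112.05)
"
```

```text
axis off line -53.68 yaw -0.11 edge pts 105 at [543.6 -66.4] line ang 67.94 roller ang 67.83
shift [0.1 0.9 6. ] turn [-0.     -0.      0.0065]
```

Yaw is now −0.1° and 53.7 mm remain. Lowering for the next stroke.

drive_tool(
  series=[
    [0.25,[0,0,2],[0,0,0.0065]],
    [0.25,[0,0,4],[0,0,0.0065]],
    [0.25,[0,0,5],[0,0,0.0065]],
    [0.25,[0,0,5.6],[0,0,0.0065]],
    [0.25,[0,0,6.2],[0,0,0.0065]],
  ],
)

```text
time_s: 13.05
ee_pos: [537.0, -57.2, 43.2]
ee_rot: [-180.0, -0.0, -112.1]
force: [0.3, 0.1, 0.4]
gripper_width: 68.4
```

drive_tool(
  series=[
    [0.25,[0,0,0.2],[0,0,0]],
    [0.25,[0,0,0.3],[0,0,0]],
    [0.25,[0,0,0.3],[0,0,0]],
    [0.25,[0,0,0.3],[0,0,0]],
    [0.25,[0,0,0.3],[0,0,0]],
  ],
)

```text
time_s: 13.55
ee_pos: [537.2, -57.2, 43.2]
ee_rot: [-180.0, 0.0, -112.1]
force: [0.1, 0.2, 2.6]
gripper_width: 68.7
```

Light contact at about 2.6 N. Adding 0.3 mm and rolling.

drive_tool(
  series=[
    [0.25,[0,-1,0.3],[0,0,0]],
    [0.25,[0,-4,0.3],[0,0,0]],
    [0.25,[0,-8,0.3],[0,0,0]],
    [0.25,[0,-12,0.3],[0,0,0]],
    [0.25,[0,-16,0.3],[0,0,0]],
  ],
)

```text
time_s: 14.05
ee_pos: [552.5, -63.4, 43.1]
ee_rot: [-179.9, 0.0, -112.1]
force: [-0.8, -0.1, 5.5]
gripper_width: 68.6
```

drive_tool(
  series=[
    [0.25,[0,-5,0],[0,0,0]],
    [0.25,[0,-10,0],[0,0,0]],
    [0.25,[0,-15,0],[0,0,0]],
    [0.25,[0,-18,0],[0,0,0]],
    [0.25,[0,-20,0],[0,0,0]],
  ],
)

```text
time_s: 14.55
ee_pos: [571.2, -70.9, 43.2]
ee_rot: [-179.9, 0.0, -112.1]
force: [-0.1, -0.1, 5.2]
gripper_width: 68.6
```

drive_tool(
  series=[
    [0.25,[0,0,-3],[0,0,0]],
    [0.25,[0,0,-7],[0,0,0]],
    [0.25,[0,9,-7],[0,0,0]],
    [0.25,[0,18,-7],[0,0,0]],
    [0.25,[0,18,-7],[0,0,0]],
  ],
)

```text
time_s: 15.05
ee_pos: [551.4, -63.2, 49.3]
ee_rot: [179.8, -0.0, -112.1]
force: [0.3, 0.1, -1.1]
gripper_width: 68.4
```

```bash
python3 -c "
from h import *
f=wristlook('15')
"
```

```text
t 15.1 [552.5 -63.5  49.5] [ 1.7994e+02 -2.0000e-02 -1.1207e+02] [0.1 0.2 0.2]
```

View pics/wrist15.png

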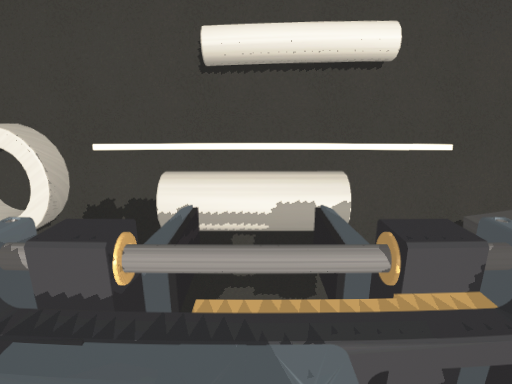

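```bash
python3 -c "
from h import *
import pickle
wristmeas(pickle.load(open('wrist15.pkl','rb')),(132,160),(100,450),(160,195),(205,310))
"
```

```text
axis off line -34.99 yaw -0.07 edge pts 105 at [563.  -67.9] line ang 67.96 roller ang 67.89
```

drive_tool(
  series=[
    [0.25,[0,-1.5,2],[0,0,0]],
    [0.25,[0,-1.5,4],[0,0,0]],
    [0.25,[0,-1.5,5.5],[0,0,0]],
    [0.25,[0,-1.5,6.3],[0,0,0]],
    [0.25,[0,-1.5,6.6],[0,0,0]],
  ],
)

```text
time_s: 15.6
ee_pos: [555.4, -64.6, 43.2]
ee_rot: [-180.0, -0.0, -112.1]
force: [0.7, -0.4, 3.0]
gripper_width: 68.2
```

drive_tool(
  series=[
    [0.25,[0,0,0.2],[0,0,0]],
    [0.25,[0,0,0.3],[0,0,0]],
    [0.25,[0,0,0.3],[0,0,0]],
    [0.25,[0,0,0.3],[0,0,0]],
    [0.25,[0,0,0.3],[0,0,0]],
  ],
)

```text
time_s: 16.1
ee_pos: [555.4, -64.6, 43.1]
ee_rot: [-179.9, -0.0, -112.1]
force: [0.5, -0.9, 5.4]
gripper_width: 68.0
```

drive_tool(
  series=[
    [0.25,[0,-1,0],[0,0,0]],
    [0.25,[0,-4,0],[0,0,0]],
    [0.25,[0,-8,0],[0,0,0]],
    [0.25,[0,-12,0],[0,0,0]],
    [0.25,[0,-16,0],[0,0,0]],
  ],
)

```text
time_s: 16.6
ee_pos: [570.2, -70.6, 43.1]
ee_rot: [-180.0, -0.0, -112.1]
force: [-0.2, -0.4, 6.2]
gripper_width: 68.9
```

drive_tool(
  series=[
    [0.25,[0,-5,0],[0,0,0]],
    [0.25,[0,-10,0],[0,0,0]],
    [0.25,[0,-15,0],[0,0,0]],
    [0.25,[0,-18,0],[0,0,0]],
    [0.25,[0,-20,0],[0,0,0]],
  ],
)

```text
time_s: 17.1
ee_pos: [588.9, -78.2, 43.2]
ee_rot: [-180.0, 0.0, -112.1]
force: [0.1, -1.0, 6.9]
gripper_width: 68.3
```

drive_tool(
  series=[
    [0.25,[0,0,-3],[0,0,0]],
    [0.25,[0,0,-7],[0,0,0]],
    [0.25,[0,9,-7],[0,0,0]],
    [0.25,[0,18,-7],[0,0,0]],
    [0.25,[0,18,-7],[0,0,0]],
  ],
)

```text
time_s: 17.6
ee_pos: [569.5, -70.5, 49.4]
ee_rot: [179.8, -0.0, -112.1]
force: [0.4, -0.3, 0.1]
gripper_width: 68.4
```

```bash
python3 -c "
from h import *
f=wristlook('16')
"
```

```text
t 17.65 [570.6 -70.8  49.6] [ 1.7994e+02 -2.0000e-02 -1.1208e+02] [ 0.6 -0.3 -0.7]
```

View pics/wrist16.png

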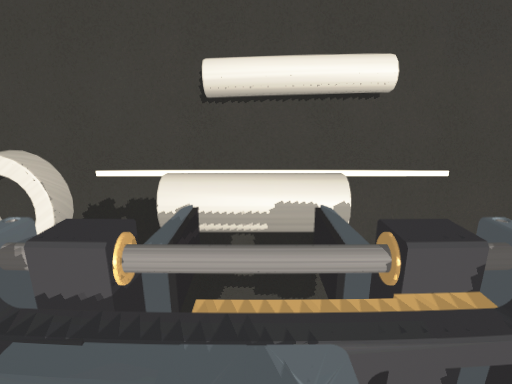

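Remaining is now about 17 mm, with the line visible on both sides of the roller at row 173. Next stroke: 31 mm of tip travel, then a check with the arm away.

drive_tool(
  series=[
    [0.25,[0,-1,2],[0,0,0]],
    [0.25,[0,-1,4],[0,0,0]],
    [0.25,[0,-1,5.5],[0,0,0]],
    [0.25,[0,-1,6.4],[0,0,0]],
    [0.25,[0,-1,6.7],[0,0,0]],
  ],
)

```text
time_s: 18.15
ee_pos: [573.0, -71.8, 43.2]
ee_rot: [-180.0, -0.0, -112.1]
force: [0.2, -1.0, 3.2]
gripper_width: 68.4
```

drive_tool(
  series=[
    [0.25,[0,0,0.1],[0,0,0]],
    [0.25,[0,-1,0.1],[0,0,0]],
    [0.25,[0,-4,0.1],[0,0,0]],
    [0.25,[0,-8,0.1],[0,0,0]],
    [0.25,[0,-12,0.1],[0,0,0]],
  ],
)

```text
time_s: 18.65
ee_pos: [584.4, -76.4, 43.2]
ee_rot: [-180.0, -0.0, -112.1]
force: [-0.2, -0.5, 4.3]
gripper_width: 68.3
```

drive_tool(
  series=[
    [0.25,[0,-5,0],[0,0,0]],
    [0.25,[0,-10,0],[0,0,0]],
    [0.25,[0,-15,0],[0,0,0]],
    [0.25,[0,-18,0],[0,0,0]],
    [0.25,[0,-19,0],[0,0,0]],
  ],
)

```text
time_s: 19.15
ee_pos: [602.1, -83.5, 43.1]
ee_rot: [-180.0, 0.0, -112.1]
force: [-0.8, -0.2, 5.1]
gripper_width: 68.5
```

drive_tool(
  series=[
    [0.25,[0,0,-3],[0,0,0]],
    [0.25,[0,0,-10],[0,0,0]],
    [0.25,[0,20,-30],[0,0,0]],
    [0.25,[0,60,-50],[0,0,0]],
    [0.25,[0,100,-70],[0,0,0]],
  ],
)

```text
time_s: 19.65
ee_pos: [507.5, -45.2, 113.2]
ee_rot: [179.9, -0.0, -112.1]
force: [-0.3, -0.1, -0.7]
gripper_width: 68.4
```

```bash
python3 -c "
from h import *
f=wristlook('17')
import pickle
from workcell import env
for n in('side','top'):
    g=env.grab_frame(n);pickle.dump(g,open(n+'17.pkl','wb'));cv2.imwrite(f'pics/{n}17.png',g['image'][:,:,::-1])
"
```

```text
t 19.7 [501.6 -43.1 115.7] [ 1.7970e+02 -1.0000e-02 -1.1208e+02] [-6.4  2.5  1.4]
```

View pics/wrist17.png

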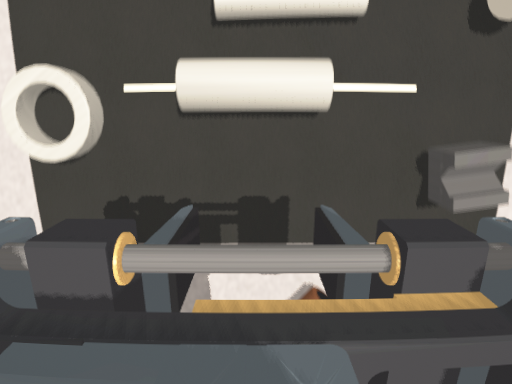

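View pics/side17.png

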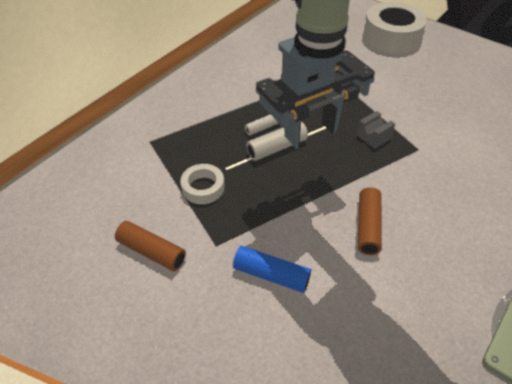

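View pics/top17.png

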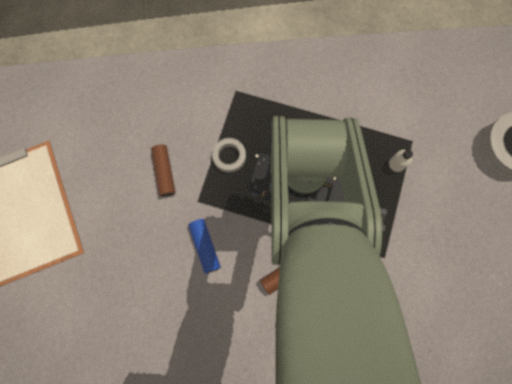

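The wrist view shows the roller from (177,88) to (332,85), nearly on the line, which shows at both ends. I'll measure with the arm still.

```bash
cat >> h.py <<'E'
def final(f,rows,colsL,rowsL,colsR,thr=120):
    g=cv2.GaussianBlur(cv2.cvtColor(f["image"],cv2.COLOR_RGB2GRAY),(3,3),0).astype(float)
    L=[];E=[];B=[]
    for x in [x for c in colsL for x in range(*c)]:
        w=np.clip(g[rowsL[0]:rowsL[1],x]-100,0,None)
        if w.sum()>50:L.append((x,(w*np.arange(*rowsL)).sum()/w.sum()))
    for x in range(*colsR):
        col=g[rows[0]:rows[1],x];i=np.flatnonzero(col>thr);k,j=i[0],i[-1]
        E.append((x,rows[0]+k-1+(thr-col[k-1])/(col[k]-col[k-1])))
        B.append((x,rows[0]+j+(col[j]-thr)/(col[j]-col[j+1])))
    def fit(p):
        e=cv2.fitLine(p.astype(np.float32),cv2.DIST_HUBER,0,.01,.01).ravel();return e[2:],e[:2]*np.sign(e[1])
    A=lambda w:np.degrees(np.arctan2(w[1],w[0]))
    p,u=fit(cast(f,L,3)[:,:2]);n=np.array([u[1],-u[0]]);o=np.asarray(f["origin"])
    print("line ang",A(u).round(2))
    for nm,S,sg in(("far",E,1),("near",B,-1)):
        q,v=fit(cast(f,S,23)[:,:2]);m=np.array([v[1],-v[0]]);th=np.arctan2(o[2]-23,(q-o[:2])@m)
        ax=q-sg*m*20/np.sin(th);print(nm,"off",((ax-p)@n).round(2),"yaw",(A(v)-A(u)).round(2))
E
python3 -c "
from h import *
f=wristlook('18')
g=cv2.cvtColor(f['image'],cv2.COLOR_RGB2GRAY)
c=max(comps(f,(110,40,430,140),120),key=cv2.contourArea);print(cv2.boundingRect(c))
"
```

```text
t 19.85 [508.9 -45.4 113.8] [-1.7988e+02  3.0000e-02 -1.1207e+02] [1.4 0.4 0.2]
(125, 57, 291, 51)
```

View pics/wrist18.png

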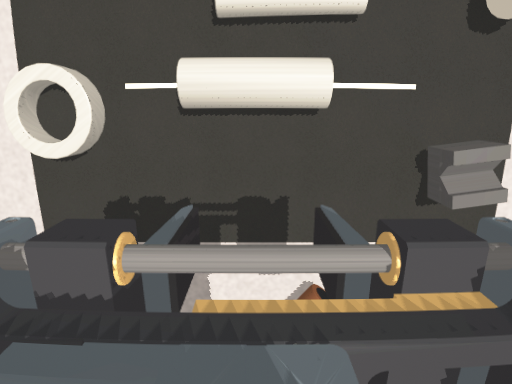

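```bash
python3 -c "
from h import *
import pickle
f=pickle.load(open('wrist18.pkl','rb'))
final(f,(45,125),((135,170),(342,408)),(78,94),(195,315))
"
```

```text
line ang 67.95
far off -0.26 yaw -0.01
near off 0.03 yaw -0.05
```

The wrist camera puts the roller on the line: offset −0.3 to 0.0 mm, yaw 0°. I'll clear the arm out of the way and verify with the independent fixed cameras.

```bash
python3 -c "
from h import *
goto([508.9,-45.4,113.8],[180,0,-112.07],[320,-430,214],-112.07)
"
```

```text
shift [ 427.4   30.5 -100.2] turn [0. 0. 0.]
```

drive_tool(
  series=[
    [0.25,[10,3,-30],[0,0,0]],
    [0.25,[30,6,-60],[0,0,0]],
    [0.25,[65,9,-80],[0,0,0]],
    [0.25,[105,12,-100],[0,0,0]],
    [0.25,[145,15,-100],[0,0,0]],
  ],
)

```text
time_s: 20.35
ee_pos: [442.4, -176.8, 215.2]
ee_rot: [-179.7, -0.0, -112.1]
force: [0.4, -0.0, -0.1]
gripper_width: 68.3
```

drive_tool(
  series=[
    [0.25,[40,3,0],[0,0,0]],
    [0.25,[80,6,0],[0,0,0]],
    [0.25,[120,9,0],[0,0,0]],
    [0.25,[160,12,0],[0,0,0]],
    [0.25,[200,15,0],[0,0,0]],
  ],
)

```text
time_s: 20.85
ee_pos: [350.8, -356.5, 212.3]
ee_rot: [180.0, 0.0, -112.1]
force: [1.7, -0.5, -0.3]
gripper_width: 68.3
```

drive_tool(
  series=[
    [0.25,[40,0,0],[0,0,0]],
    [0.25,[75,0,0],[0,0,0]],
    [0.25,[82,0,0],[0,0,0]],
    [0.25,[82,0,0],[0,0,0]],
    [0.25,[82,0,0],[0,0,0]],
  ],
)

```text
time_s: 21.35
ee_pos: [320.7, -429.6, 212.3]
ee_rot: [180.0, 0.1, -112.1]
force: [-0.4, 0.6, 0.1]
gripper_width: 68.4
```

```bash
python3 -c "
from h import *
import pickle
from workcell import env
for n,roi in(('side',(150,70,400,240)),('top',(195,85,415,260))):
    g=env.grab_frame(n);pickle.dump(g,open(n+'19.pkl','wb'));x0,y0,x1,y1=roi
    cv2.imwrite(f'pics/{n}19.png',cv2.resize(g['image'][y0:y1,x0:x1,::-1],None,fx=3,fy=3,interpolation=cv2.INTER_CUBIC))
s=env.state();print(s['time_s'],s['ee_pos'],s['force'])
"
```

```text
21.45 [ 320.88520262 -429.06298803  212.76735663] [0.21555262 0.18567627 0.38252397]
```

View pics/side19.png

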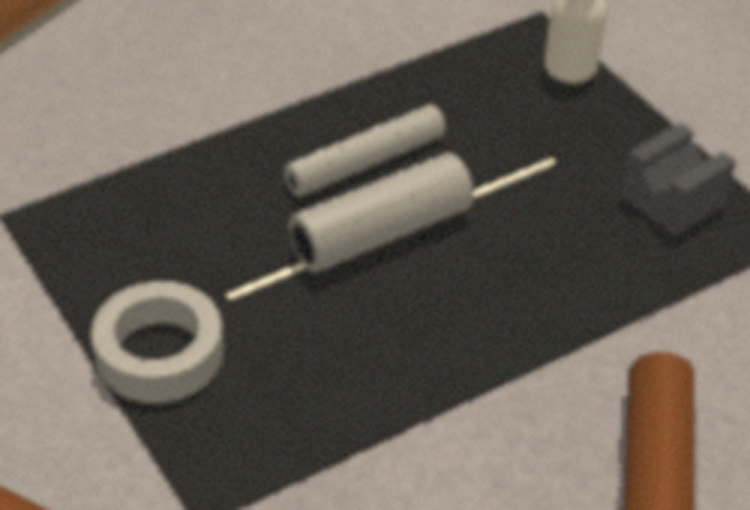

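View pics/top19.png

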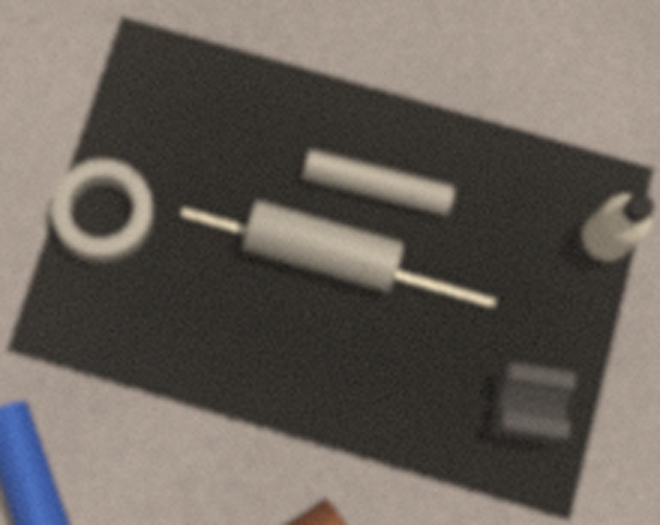

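Both views show the roller lying on the line, the line emerging at both ends, and the other objects in place. Now the numbers, against the line measured at the start.

```bash
python3 -c "
from h import *
import pickle
n=np.array([.9269,-.3754]);u=np.array([.3754,.9269])
for nm,roi,thr,m in(('top',(250,145,340,190),75,(589.15,-93.65)),('side',(225,105,345,170),85,(590.06,-92.37))):
    for k in('0','19'):
        f=pickle.load(open(nm+k+'.pkl','rb'));r=roi if k=='19' else ((250,140,370,215) if nm=='top' else (225,120,345,190))
        g=cv2.cvtColor(f['image'],cv2.COLOR_RGB2GRAY);x0,y0,x1,y1=r;M=np.zeros_like(g);M[y0:y1,x0:x1]=(g[y0:y1,x0:x1]>thr)*255
        M=cv2.morphologyEx(M,cv2.MORPH_OPEN,cv2.getStructuringElement(cv2.MORPH_ELLIPSE,(9,9)))
        c=max(cv2.findContours(M,cv2.RETR_EXTERNAL,cv2.CHAIN_APPROX_NONE)[0],key=cv2.contourArea)
        C,w,h,a=roller(f,c,23);print(nm,k,cv2.boundingRect(c),'off',((C-m)@n).round(2),'along',((C-m)@u).round(2),'yaw',round(a-67.95,2),round(w,1),round(h,1))
# thin roller unchanged?
for nm,p in(('top',(285,125,350,163)),('side',(235,98,305,140))):
  for k in('0','19'):
    f=pickle.load(open(nm+k+'.pkl','rb'));cs=comps(f,p,85);c=min(cs,key=lambda c:abs(cv2.contourArea(c)-800));print(nm,k,cv2.boundingRect(c),cv2.minAreaRect(c))
"
```

```text
top 0 (268, 182, 54, 29) off -74.11 along 13.34 yaw 1.73 125.8 42.4
top 19 (276, 152, 54, 30) off 0.63 along 13.43 yaw 0.09 127.9 43.3
side 0 (271, 142, 59, 41) off -73.06 along 6.12 yaw 1.35 132.8 51.0
side 19 (250, 121, 59, 37) off 1.56 along 5.54 yaw -0.02 133.5 54.2
top 0 (296, 135, 51, 21) ((321.1016845703125, 144.9937744140625), (51.210453033447266, 10.242090225219727), 14.931418418884277)
top 19 (296, 135, 51, 21) ((321.003662109375, 144.9862518310547), (51.405975341796875, 10.3778657913208), 14.826478958129883)
side 0 (245, 104, 53, 31) ((271.7100524902344, 118.70414733886719), (11.692306518554688, 55.69230651855469), 67.380126953125)
side 19 (245, 104, 53, 31) ((271.5658874511719, 118.83753967285156), (11.830887794494629, 56.0727424621582), 67.06790161132812)
```

```bash
python3 -c "
from workcell import env
print(env.job_done()); print(env.state()['time_s'])"
```

```text
the job is handed in; nothing more can be done
None
the job is handed in; nothing more can be done
```

The thick roller is on the line and the job is handed in; the last clock reading was 21.5 s. I rolled it there with four light fingertip strokes on its top (about 3–7 N). The roller was never lifted.

- **Side nudge:** after the first stroke I pushed it from the side with both fingertips, hoping to square it up. It rolled about 3.5 mm further without turning.
- **Squaring twist:** I then straddled it with the open fingers and twisted slightly, pushing opposite ends at once. This took out the 1.7° starting angle. During that turn its ends slid up to about 2 mm on the mat instead of rolling.

| Last check | Middle off the line | Angle to the line |
|---|---|---|
| Wrist camera | −0.3 to 0.0 mm | 0.0° |
| Top camera | +0.6 mm | 0.1° |
| Side camera | +1.6 mm | 0.0° |

The cameras disagree by up to about 2 mm. I trust the side view least, because its roller outline came out a few millimetres wider than before.

The line shows beyond both ends of the roller. The thin roller's position is unchanged in the top and side pictures. The ring, bottle and V-block look untouched, though I checked those only by eye. The arm was well clear of everything at hand-in. I did not measure how far the roller turned; the distance it moved matched half the fingertip travel on each stroke.

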